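Put the spanners back in their rack in order of size

TASK

Put the four loose combination spanners back in the spanner rack in order of size, from the shortest at the rack's narrow end to the longest at its wide end, one to each pair of saddles. Each must lie flat with its shank fully down in both saddles of its pair and its heads outside them.

Things in the scene. Friction and masses are not known exactly. Their poses are not given: they have to be found in the camera images.
- rack: tapered spanner rack fixed on the bench: two aluminium bars that spread apart, with a strap at each end; 226 mm long, about 85 mm wide at the narrow and 135 mm at the wide end, bars 9 mm high. It carries four pairs of black notched saddle blocks, 38 mm high, 60 mm apart. Origin on the bench in its middle; z up; y along the row from narrow to wide end; x across, as the spanners shall lie.
- spanner_1: shortest of four steel combination spanners, 125 mm long, lying flat: open jaw (20 mm wide) at +x, ring (16 mm) at -x, between them a straight shank 90 mm long, 9 mm wide, 6 mm thick. Heads 8 mm thick, so the shank's underside is 1 mm above the bench. Origin midway along the shank, level with the underside of the heads; x along the shank, z up. About 45 g.
- spanner_2: second shortest of four steel combination spanners, 150 mm long, lying flat: open jaw (25 mm wide) at +x, ring (20 mm) at -x, between them a straight shank 107 mm long, 10.5 mm wide, 6.5 mm thick. Heads 9 mm thick, so the shank's underside is 1.25 mm above the bench. Origin midway along the shank, level with the underside of the heads; x along the shank, z up. About 70 g.
- spanner_3: second longest of four steel combination spanners, 178 mm long, lying flat: open jaw (30 mm wide) at +x, ring (23 mm) at -x, between them a straight shank 126 mm long, 12 mm wide, 7 mm thick. Heads 10 mm thick, so the shank's underside is 1.5 mm above the bench. Origin midway along the shank, level with the underside of the heads; x along the shank, z up. About 100 g.
- spanner_4: longest of four steel combination spanners, 206 mm long, lying flat: open jaw (36 mm wide) at +x, ring (28 mm) at -x, between them a straight shank 144 mm long, 14 mm wide, 8 mm thick. Heads 11 mm thick, so the shank's underside is 1.5 mm above the bench. Origin midway along the shank, level with the underside of the heads; x along the shank, z up. About 150 g.
- bay_1: pair of black notched saddle blocks at the narrow end of the rack, 8 mm thick, 42 mm wide, standing at x = +-30 mm. Each has a level floor 18 mm wide, 22 mm above the bench, in a notch that flares to 36 mm wide 16 mm higher up. Origin midway between the two at floor level; x from saddle to saddle, as the spanner shall lie; y along the row; z up.
- bay_2: pair of black notched saddle blocks second from the narrow end of the rack, 8 mm thick, 42 mm wide, standing at x = +-38 mm. Each has a level floor 18 mm wide, 22 mm above the bench, in a notch that flares to 36 mm wide 16 mm higher up. Origin midway between the two at floor level; x from saddle to saddle, as the spanner shall lie; y along the row; z up.
- bay_3: pair of black notched saddle blocks second from the wide end of the rack, 8 mm thick, 42 mm wide, standing at x = +-46 mm. Each has a level floor 18 mm wide, 22 mm above the bench, in a notch that flares to 36 mm wide 16 mm higher up. Origin midway between the two at floor level; x from saddle to saddle, as the spanner shall lie; y along the row; z up.
- bay_4: pair of black notched saddle blocks at the wide end of the rack, 8 mm thick, 42 mm wide, standing at x = +-54 mm. Each has a level floor 18 mm wide, 22 mm above the bench, in a notch that flares to 36 mm wide 16 mm higher up. Origin midway between the two at floor level; x from saddle to saddle, as the spanner shall lie; y along the row; z up.

How it is judged:
By the outcome, as a careful person would: the job done as asked, in the order asked, and still so for the second after the job is handed in, with the robot touching nothing.
It also fails if it takes over 96 s, if anything falls off the work surface, if the arm or the gripper's body presses on something with over 40 N, if the wrist force passes 120 N, or if a joint passes its speed limit or range.

ROBOT

A 6-joint arm with a two-finger parallel gripper is mounted at the origin on a cart in front of the work surface, level with it; the furniture and walls round the work are solid. World frame = base frame: x ahead of the robot, y to its left, z up, the work surface at z = 0. Lengths are in mm, angles in rad, forces in N, time in s.
With the tool pointing down it reaches from about 325 to 900 mm from the base axis. Payload 3.5 kg.
Tool frame: the origin (TCP) lies midway between the tips of the shut fingers; the grasp point (between the pads) lies 19 mm behind it; z points along the fingers, y is the direction in which the jaws open and shut (so a half turn about z gives the same grasp; the last joint's range is limited). The gripper opens to 85 mm and grips with 20 to 120 N. Pads are 22 mm wide; open, the fingers measure 114 mm over their backs; the gripper's body (76 mm by 85 mm) begins 54 mm behind the grasp point. The pads swing forward as they close: fully open they stand 13 mm farther back than shut.
Start: joints at [1.175, 0.276, -0.026, 1.268, 0, 1.467], TCP at [180.403, 598.395, 231.313] pointing down, gripper open.
Joint ranges: [-3.12, 3.12], [-0.85, 1.88], [-1.08, 1.24], [-1.95, 2.15], [-1.57, 1.53], [-3.14, 3.14]. Speed limits (rad/s): [2.57, 2.57, 3.14, 3.14, 3.14, 3.14].

INTERFACE

Orientations are given as [roll, pitch, yaw] about the fixed x, y, z axes, in that order (R = Rz(yaw) Ry(pitch) Rx(roll)).
In Python, from station import read_state, camera, get_calibration, close_job gives the robot as it stands.
- The arm moves only by the tool move_arm, never from a script. Its argument "commands" is a list that holds one entry, the list of rows, each a list of 7 numbers: the opening in per cent of the stroke, from 0 (shut) to 100 (fully open), then the shift along the tool's x, y, z in mm, then the turn, a rotation vector about the tool's x, y, z in rad. A call has 1 to 10 rows; each row is the pose to reach, as a shift and turn from the pose measured when the call began, along the tool's axes at that moment; what a row does not reach only later rows make up. A row lasts 1/8 s, in which the tool goes at most 62.5 mm and 10.7 degrees, less where a joint would pass 70% of its speed; a pose out of reach is approached as far as the arm can. A call with a gripper value outside its range is refused whole. The fingers move at their own pace and stop on an object; "grip_force" is the grip in N (left out, the last holds). Time passes only in rows, so rows that repeat a pose let the fingers close. It gives the time, the measured TCP pose, the force and the opening at its end, in the units of the state.
- read_state(): the state, without advancing time (a new reading comes with each control period).
- camera(name): name is "scene" or "top" or "wrist"; returns the picture (400x640x3 uint8, red, green, blue); there is no depth.
- get_calibration(name): a dict with "K" (3x3 intrinsics, pixels), "dist" ([k1, k2, p1, p2, k3] as OpenCV has them; the pictures are not rectified), "view" (4x4, takes a point from world to camera coordinates). Camera axes: x right, y down, z forward; pixel columns grow to the right and rows downward; lengths in mm; the calibration is good to about 2 mm. A picture is of the moment at which its call begins: read the wrist's pose just before it. get_calibration takes no time and is no camera call; for the wrist camera it gives the pose at the moment of the call.
- close_job(): hands the job in, once; it reports no verdict.
The state is a dict: "clock": time; "qpos": joint angles; "qd": joint speeds; "effort": joint torques, N m; "ee_pos": TCP position; "tcp_rot": TCP orientation; "contact_force": force on the tool from outside, world axes, zero at the start; "ft_torque": the same for the moment, N m; "opening": finger opening in mm.
Only numpy, scipy, OpenCV 4.12 (cv2) and the standard library are available. Lean on these libraries where they do the work, as an engineer would, in place of code of your own. Each camera call takes 0.05 s, during which the arm holds its last target. There are 200 camera calls.

## Working session

There is one attempt and no reset: what is moved stays moved. The work goes in short steps, Python scripts to look and compute and a tool call to move; the robot and the scene stay as the last step left them, time stands still between calls to the robot, and variables do not carry over. Pictures are saved under pics/ and viewed, about 12 in all and at most 16, crops included, and the job is handed in when it is done.

Besides the shell and the picture viewer there is one more tool, called after "Emit:" by a JSON object that holds its "api" and its "payload". move_arm: Moves the arm, as the interface text tells. Its arguments: {"type":"object","properties":{"commands":{"type":"array","items":{"type":"array","items":{"type":"array","items":{"type":"number"}}}},"grip_force":{"type":"number"}},"required":["commands"]}

```bash
mkdir -p pics; ls; python3 - <<'E'
from station import *
import cv2
print(read_state())
for n in ("top","scene"):
    im=camera(n); cv2.imwrite(f"pics/{n}0.png",im[:,:,::-1]); c=get_calibration(n); print(n,c)
E
```

```text
pics
{'clock': 0.0, 'qpos': array([ 1.17458736e+00,  2.77130127e-01, -2.78847615e-02,  1.26798708e+00,
       -2.45773334e-05,  1.46739983e+00]), 'qd': array([ 0.00018071,  0.00167194,  0.00173573, -0.00178874,  0.00055525,
       -0.00158358]), 'effort': array([ 7.20245807e-04, -4.45510519e+01,  2.95202422e+01,  1.66065601e-02,
       -3.55741668e-04, -1.88361838e-06]), 'ee_pos': array([180.11772054, 597.67491845, 230.15964454]), 'tcp_rot': array([-3.13939625e+00, -2.03203594e-04,  2.84877999e+00]), 'contact_force': array([ 0.04770659, -0.73953129,  0.18093498]), 'ft_torque': array([-0.03591695,  0.01014685,  0.00109877]), 'opening': 85.34149805888126}
top {'K': array([[424.27329302,   0.        , 317.86335969],
       [  0.        , 424.27329302, 199.3427637 ],
       [  0.        ,   0.        ,   1.        ]]), 'dist': array([-0.0237496,  0.       ,  0.       ,  0.       ,  0.       ]), 'view': array([[-1.76885578e-02, -9.99596346e-01, -2.22319693e-02,
         5.51727947e+01],
       [-9.97263224e-01,  1.92349820e-02, -7.13868199e-02,
         5.23067447e+02],
       [ 7.17856358e-02,  2.09083955e-02, -9.97200913e-01,
         1.28569059e+03],
       [ 0.00000000e+00,  0.00000000e+00,  0.00000000e+00,
         1.00000000e+00]])}
scene {'K': array([[506.2410661 ,   0.        , 322.223219  ],
       [  0.        , 506.2410661 , 197.81233446],
       [  0.        ,   0.        ,   1.        ]]), 'dist': array([0.02358171, 0.        , 0.        , 0.        , 0.        ]), 'view': array([[ 8.56165893e-01, -5.16579662e-01, -1.11989801e-02,
        -4.44876844e+02],
       [-3.72202204e-01, -6.01555139e-01, -7.06821714e-01,
         2.44307382e+02],
       [ 3.58392918e-01,  6.09324928e-01, -7.07303081e-01,
         1.24755677e+03],
       [ 0.00000000e+00,  0.00000000e+00,  0.00000000e+00,
         1.00000000e+00]])}
```

View pics/top0.png

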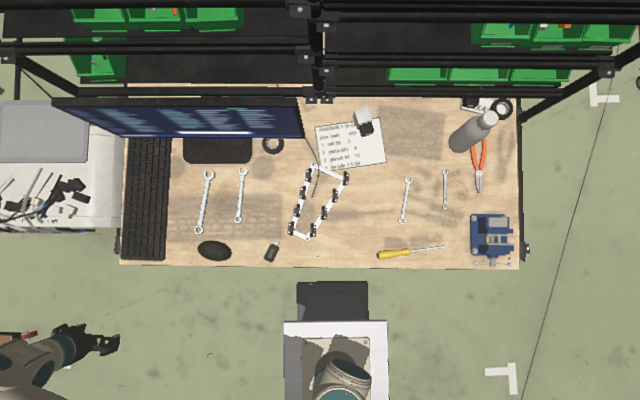

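View pics/scene0.png

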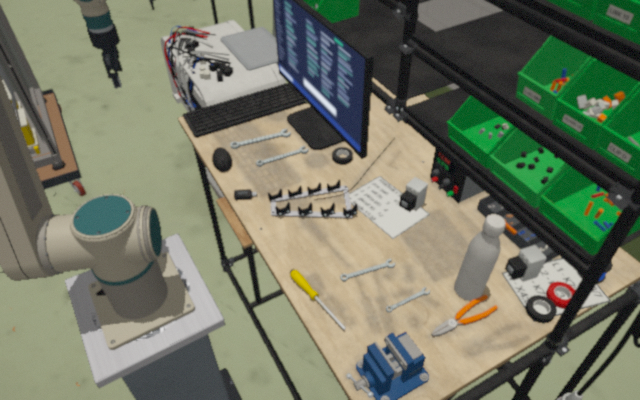

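```bash
python3 - <<'E'
import cv2
t=cv2.imread("pics/top0.png"); 
cv2.imwrite("pics/c1.png",cv2.resize(t[150:250,270:370],None,fx=6,fy=6,interpolation=cv2.INTER_CUBIC))
a=cv2.resize(t[160:240,185:260],None,fx=5.2,fy=5.2,interpolation=cv2.INTER_CUBIC)
b=cv2.resize(t[160:240,385:460],None,fx=5.2,fy=5.2,interpolation=cv2.INTER_CUBIC)
cv2.imwrite("pics/c2.png",cv2.hconcat([a,b]))
E
```

```text
(no output)
```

View pics/c1.png

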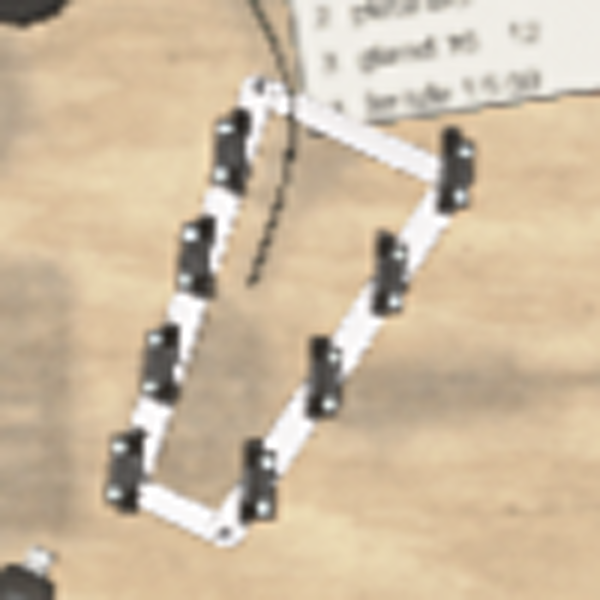

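View pics/c2.png

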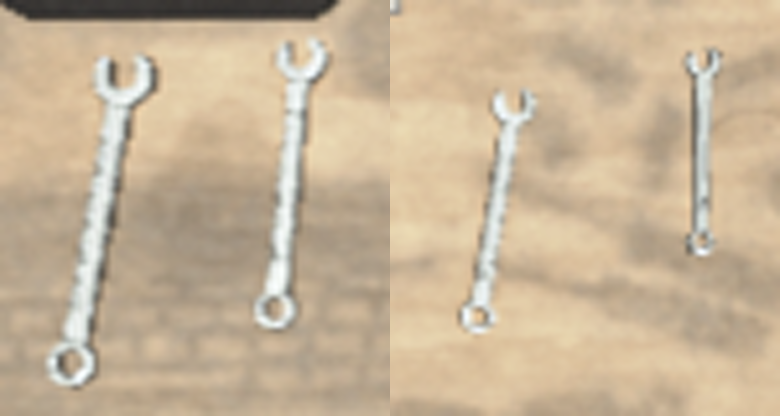

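```bash
cat > h.py <<'E'
import numpy as np, cv2
from station import *
from scipy.spatial.transform import Rotation as R
def px2w(c,uv,z):
    V=c["view"]; p=cv2.undistortPoints(np.array(uv,float).reshape(-1,1,2),c["K"],c["dist"])[:,0]
    d=np.c_[p,np.ones(len(p))]@V[:3,:3]; o=-V[:3,:3].T@V[:3,3]
    return o+d*((z-o[2])/d[:,2])[:,None]
def w2px(c,P):
    V=c["view"]; return cv2.projectPoints(np.array(P,float).reshape(-1,3),cv2.Rodrigues(V[:3,:3])[0],V[:3,3],c["K"],c["dist"])[0][:,0]
def go(x,y,z,yaw,s=None):
    "shift/turn in tool axes to reach a tool-down pose"
    s=s or read_state(); A=R.from_euler('xyz',s["tcp_rot"]); 
    best=None
    for k in (0,np.pi):
        B=R.from_euler('xyz',[np.pi,0,yaw+k]); r=(A.inv()*B).as_rotvec()
        print("shift",np.round(A.inv().apply(np.array([x,y,z])-s["ee_pos"]),1),"rot",np.round(r,3))
E
python3 - <<'E'
from h import *
c=get_calibration("top")
cr=lambda L,x0,y0,f:[(x0+(a+.5)/f-.5,y0+(b+.5)/f-.5) for a,b in L]
sp={4:cr([(125,80),(72,362)],185,160,5.2),3:cr([(302,60),(275,310)],185,160,5.2),
2:cr([(514-390,105),(478-390,316)],385,160,5.2),1:cr([(703-390,63),(701-390,242)],385,160,5.2)}
for k,v in sp.items():
    w=px2w(c,v,8); d=w[0]-w[1]; print(k,np.round(w[:,:2],0).tolist(),np.hypot(*d[:2]).round(),"yaw",np.arctan2(d[1],d[0]).round(3))
L=cr([(125,470),(160,362),(196,257),(231,151),(258,479),(324,377),(390,271),(456,169)],270,150,6)
w=px2w(c,L,36); print(np.round(w[:,:2]))
for i in range(4):
    d=w[i,:2]-w[i+4,:2]; print(i+1,((w[i]+w[i+4])/2).round(0)[:2],np.hypot(*d).round(),np.arctan2(d[1],d[0]).round(3))
t=cv2.imread("pics/scene0.png")
cv2.imwrite("pics/s1.png",cv2.resize(t[120:240,255:415],None,fx=5,fy=5,interpolation=cv2.INTER_CUBIC))
print(get_calibration("wrist"))
E
```

```text
4 [[608.0, 387.0], [439.0, 419.0]] 172.0 yaw -0.186
3 [[618.0, 280.0], [468.0, 297.0]] 151.0 yaw -0.112
2 [[580.0, -236.0], [455.0, -211.0]] 128.0 yaw -0.2
1 [[603.0, -350.0], [496.0, -344.0]] 107.0 yaw -0.05
[[438. 130.]
 [492. 111.]
 [545.  92.]
 [599.  74.]
 [432.  63.]
 [483.  29.]
 [536.  -6.]
 [587. -40.]]
1 [435.  96.] 67.0 1.486
2 [487.  70.] 83.0 1.461
3 [540.  43.] 99.0 1.479
4 [593.  17.] 115.0 1.47
{'K': array([[359.13746707,   0.        , 326.00477468],
       [  0.        , 359.13746707, 198.45854095],
       [  0.        ,   0.        ,   1.        ]]), 'dist': array([-0.01561751,  0.        ,  0.        ,  0.        ,  0.        ]), 'view': array([[ 2.88421144e-01,  9.57501353e-01, -2.09847834e-03,
        -6.23394595e+02],
       [ 9.18035422e-01, -2.75909036e-01,  2.84754577e-01,
        -3.74562962e+01],
       [ 2.72073903e-01, -8.40557180e-02, -9.58598157e-01,
         3.79315588e+02],
       [ 0.00000000e+00,  0.00000000e+00,  0.00000000e+00,
         1.00000000e+00]])}
```

View pics/s1.png

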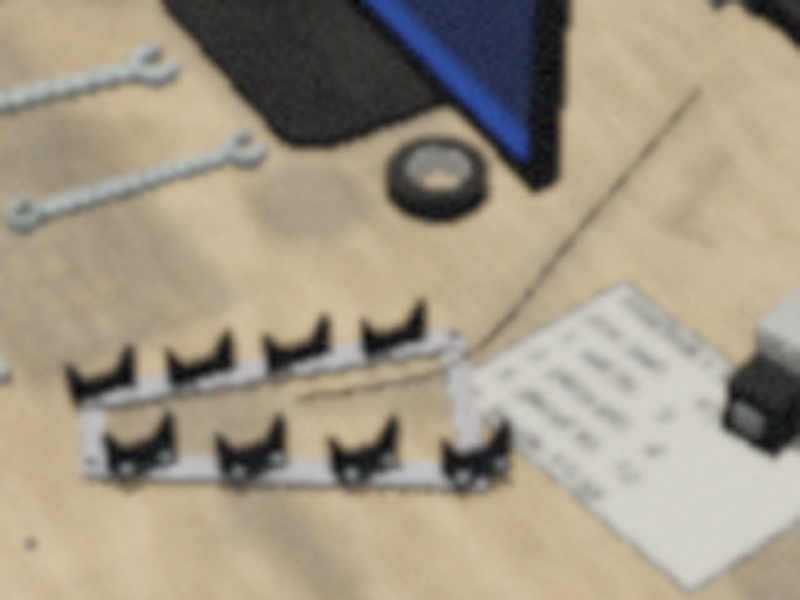

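```bash
python3 - <<'E'
from h import *
s=read_state(); c=get_calibration("wrist"); V=c["view"]; o=-V[:3,:3].T@V[:3,3]
A=R.from_euler('xyz',s["tcp_rot"]).as_matrix()
print("cam in tool",A.T@(o-s["ee_pos"]),"axis",A.T@V[2,:3],"xaxis",A.T@V[0,:3], o)
T=np.array([515,56,20.])
for yaw in (2.85,1.107,1.107+np.pi,2.68,-0.46,1.5,-1.6):
    B=R.from_euler('xyz',[np.pi,0,yaw]).as_matrix()
    off=B@A.T@(o-s["ee_pos"]); ax=B@A.T@V[2,:3]
    z=230; h=z+off[2]-20; p=T-off-ax*(h/-ax[2]); print("yaw",yaw,p.round()); go(p[0],p[1],z,yaw,s)
E
```

```text
cam in tool [  72.21385867   -0.42635323 -142.70470473] axis [-2.84979846e-01  2.19528472e-05  9.58533508e-01] xaxis [2.53872484e-04 9.99999966e-01 5.25758300e-05] [110.98451611 618.45028157 372.96889552]
yaw 2.85 [484.  66. 230.]
shift [-444.3 -421.6    1. ] rot [-0.002 -0.    -0.001]
shift [-444.3 -421.6    1. ] rot [-0.00e+00  3.00e-03  3.14e+00]
yaw 1.107 [530.  85. 230.]
shift [-483.  -389.9    0.9] rot [-0.002  0.002  1.742]
shift [-483.  -389.9    0.9] rot [-0.002 -0.002 -1.4  ]
yaw 4.248592653589793 [500.  27. 230.]
shift [-471.  -454.1    1.1] rot [-0.002 -0.002 -1.4  ]
shift [-471.  -454.1    1.1] rot [-0.002  0.002  1.742]
yaw 2.68 [486.  71. 230.]
shift [-444.9 -416.1    1. ] rot [-0.002 -0.     0.169]
shift [-444.9 -416.1    1. ] rot [ 0.    -0.003 -2.973]
yaw -0.46 [544.  41. 230.]
shift [-509.1 -427.9    1. ] rot [ 0.    -0.003 -2.974]
shift [-509.1 -427.9    1. ] rot [-0.002 -0.     0.167]
yaw 1.5 [518.  89. 230.]
shift [-470.2 -390.1    0.9] rot [-2.000e-03  1.000e-03  1.349e+00]
shift [-470.2 -390.1    0.9] rot [-1.000e-03 -2.000e-03 -1.793e+00]
yaw -1.6 [514.  23. 230.]
shift [-485.1 -453.6    1.1] rot [-1.000e-03 -2.000e-03 -1.834e+00]
shift [-485.1 -453.6    1.1] rot [-2.000e-03  1.000e-03  1.307e+00]
```

Emit:
{"api": "move_arm", "payload": {"commands": [[[100,-46,-19,0,0,0,0],[100,-92,-38,0,0,0,0],[100,-139,-57,0,0,0,0],[100,-185,-76,0,0,0,0],[100,-231,-95,0,0,0,0],[100,-277,-115,0,0,0,0],[100,-324,-134,0,0,0,0],[100,-370,-153,0,0,0,0],[100,-370,-153,0,0,0,0],[100,-370,-153,0,0,0,0]]]}}

```text
clock: 1.35
ee_pos: [489.7, 344.3, 229.9]
tcp_rot: [-3.139, -0.002, 2.848]
contact_force: [0.6, 0.1, -0.0]
opening: 85.2
```

```bash
cat > shot.py <<'E'
import sys; from h import *; import pickle
n=sys.argv[1]; s=read_state(); c=get_calibration("wrist"); im=camera("wrist")
cv2.imwrite(f"pics/{n}.png",im[:,:,::-1]); pickle.dump((s,c),open(n+".pkl","wb")); print(s["clock"],s["ee_pos"].round(1),s["tcp_rot"].round(3),s["qpos"].round(2),np.abs(s["qd"]).max())
E
python3 shot.py w34
```

```text
1.35 [489.7 344.3 229.9] [-3.139e+00 -2.000e-03  2.848e+00] [ 0.51  0.23 -0.09  1.26 -0.    0.8 ] 0.025762949637574323
```

View pics/w34.png

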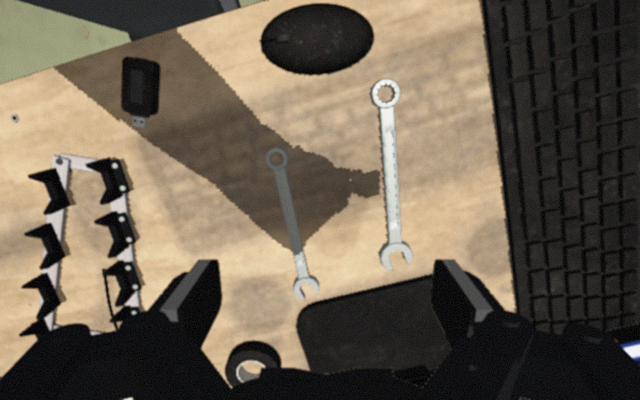

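Emit:
{"api": "move_arm", "payload": {"commands": [[[100,-15,-53,0,0,0,0],[100,-30,-107,0,0,0,0],[100,-45,-160,0,0,0,0],[100,-60,-214,0,0,0,0],[100,-74,-268,0,0,0,0],[100,-74,-268,0,0,0,0],[100,-74,-268,0,0,0,0]]]}}

```text
clock: 2.28
ee_pos: [482.6, 67.7, 230.7]
tcp_rot: [-3.14, -0.002, 2.85]
contact_force: [0.6, -0.2, 0.5]
opening: 85.7
```

```bash
python3 shot.py wr; python3 -c "
import cv2;t=cv2.imread('pics/wr.png');cv2.imwrite('pics/wr2.png',cv2.resize(t[60:340,140:500],None,fx=2.1,fy=2.1,interpolation=cv2.INTER_CUBIC))"
```

```text
2.275 [482.6  67.7 230.7] [-3.14e+00 -2.00e-03  2.85e+00] [ 0.01  0.03 -0.31  1.23 -0.    0.3 ] 0.02187103582409015
```

View pics/wr2.png

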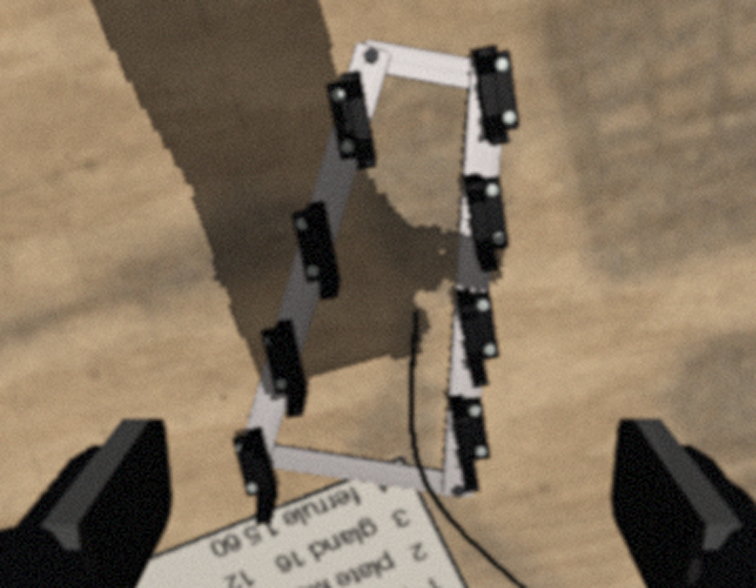

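```bash
cat > fit.py <<'E'
from h import *; import pickle
from scipy.optimize import minimize
prof=np.array([(-21,9),(-21,38),(-18,38),(-9,22),(9,22),(18,38),(21,38),(21,9)],float)
H=[30,38,46,54]
def blocks(p):
    x,y,row,by=p; out=[]
    for i in range(4):
        cx=np.array([x,y])+(i-1.5)*60*np.array([np.cos(row),np.sin(row)])
        ux=np.array([np.cos(by),np.sin(by)]); uy=np.array([-np.sin(by),np.cos(by)])
        for s in (-1,1):
            out.append([np.c_[cx+(s*H[i]+t)*ux+prof[:,:1]*uy,prof[:,1]] for t in (-4,4)])
    return out
def render(c,p,S=4):
    m=np.zeros((400*S,640*S),np.uint8)
    for a,b in blocks(p):
        A=w2px(c,a)*S;B=w2px(c,b)*S
        for q in (A,B): cv2.fillPoly(m,[q.astype(np.int32)],255)
        for k in range(8):
            l=(k+1)%8; cv2.fillConvexPoly(m,cv2.convexHull(np.array([A[k],A[l],B[k],B[l]]).astype(np.int32)),255)
    return cv2.resize(m,(640,400),interpolation=cv2.INTER_AREA)/255.
V={"wr":("wr",pickle.load(open("wr.pkl","rb"))[1]),"scene":("scene0",get_calibration("scene")),"top":("top0",get_calibration("top"))}
def cost(p,names):
    t=0
    for n in names:
        f,c=V[n]; g=cv2.cvtColor(cv2.imread(f"pics/{f}.png"),6).astype(float)
        d=np.clip((95-g)/50,0,1) if n!="wr" else np.clip((60-g)/30,0,1); m=render(c,p)
        roi=cv2.dilate((render(c,p0)>.1).astype(np.uint8),np.ones((13,13)))
        roi[:, :]=roi; t+=1-(np.minimum(m,d)*roi).sum()/(np.maximum(m,d)*roi).sum()
    return t/len(names)
p0=np.array([514,56.5,-0.464,1.475])
if __name__=="__main__":
    for names in (["wr"],["scene"],["top"],["wr","scene","top"]):
        r=minimize(cost,p0,args=(names,),method="Nelder-Mead",options=dict(initial_simplex=p0+np.vstack([np.zeros(4),np.diag([6,6,.06,.06])]),xatol=.02,maxfev=160))
        print(names,r.x.round(3),round(r.fun,3),round(cost(p0,names),3),flush=True)
        if names==["wr"]: pw=r.x
    p=r.x
    im=cv2.imread("pics/wr.png"); sc=cv2.imread("pics/scene0.png")
    def ov(im,c,x0,y0,w,h,f):
        o=cv2.resize(im[y0:y0+h,x0:x0+w],None,fx=f,fy=f,interpolation=cv2.INTER_CUBIC)
        for b in blocks(p):
            for q,col in zip(b,((0,0,255),(0,255,0))):
                cv2.polylines(o,[((w2px(c,q)-[x0,y0]+.5)*f).astype(np.int32)],True,col,1)
        return o
    a=ov(im,V["wr"][1],220,70,180,250,2.3); b=ov(sc,V["scene"][1],260,165,110,60,3.4)
    o=np.zeros((a.shape[0],a.shape[1]+b.shape[1],3),np.uint8); o[:,:a.shape[1]]=a; o[:b.shape[0],a.shape[1]:]=b
    tt=ov(cv2.imread("pics/top0.png"),V["top"][1],280,160,80,85,4); h,w=tt.shape[:2]; o[b.shape[0]+10:b.shape[0]+10+h,a.shape[1]:a.shape[1]+w]=tt
    cv2.imwrite("pics/ov.png",o)
E
python3 fit.py
```

```text
['wr'] [ 5.14709e+02  5.71880e+01 -4.57000e-01  1.46400e+00] 0.365 0.382
['scene'] [ 5.11764e+02  4.93720e+01 -4.59000e-01  1.48700e+00] 0.476 0.553
['top'] [ 5.1313e+02  5.4974e+01 -4.5900e-01  1.4640e+00] 0.665 0.686
['wr', 'scene', 'top'] [ 5.1423e+02  5.6528e+01 -4.6200e-01  1.4660e+00] 0.539 0.541
```

View pics/ov.png

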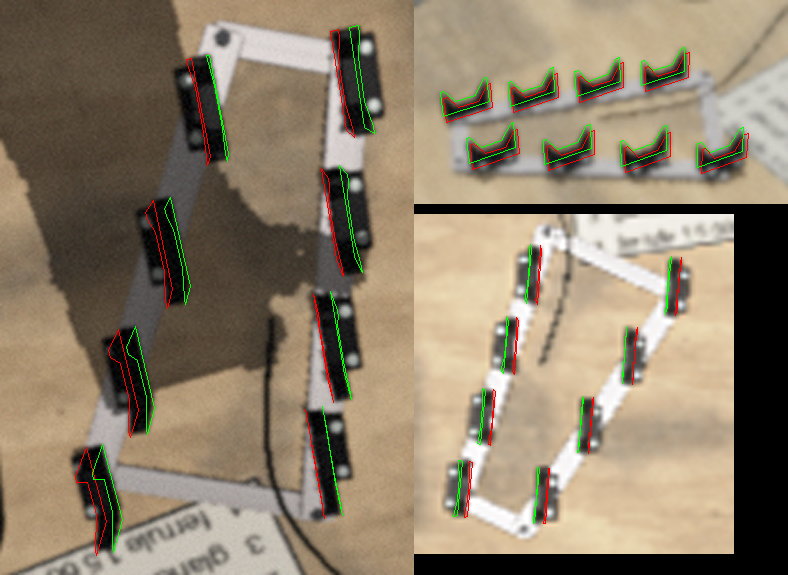

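```bash
cat > sp.py <<'E'
from h import *; import pickle
def sp(c,ring,jaw,z=8,off=2.5):
    w=px2w(c,[ring,jaw],z)[:,:2]; d=w[1]-w[0]; L=np.hypot(*d); m=w.mean(0)-off*d/L
    y=np.arctan2(d[1],d[0]); print("mid",m.round(1),"L",L.round(1),"yaw",y.round(3)); return m,y
def bay(i):
    return (514.3+(i-2.5)*60*np.cos(-.462),56.8+(i-2.5)*60*np.sin(-.462),1.465)
E
python3 - <<'E'
from sp import *
s,c=pickle.load(open("w34.pkl","rb"))
m,y=sp(c,(385,94),(397,254)); m3,y3=sp(c,(277,158),(305,286))
print(read_state()["ee_pos"]); go(m[0],m[1],70,y); go(m[0],m[1],2,y)
for i in (1,2,3,4): print(np.round(bay(i),1))
E
```

```text
mid [520.8 404.7] L 171.9 yaw -0.169
mid [539.7 288.8] L 149.9 yaw -0.117
[482.67951496  68.12087184 230.65871228]
shift [ 59.6 333.8 160. ] rot [-3.000e-03  3.000e-03  3.021e+00]
shift [ 59.6 333.8 160. ] rot [-0.002 -0.002 -0.121]
shift [ 59.5 333.9 228. ] rot [-3.000e-03  3.000e-03  3.021e+00]
shift [ 59.5 333.9 228. ] rot [-0.002 -0.002 -0.121]
[433.7  96.9   1.5]
[487.4  70.2   1.5]
[541.2  43.4   1.5]
[594.9  16.7   1.5]
```

Emit:
{"api": "move_arm", "payload": {"commands": [[[60,10,60,30,0,0,-0.03],[60,21,118,60,0,0,-0.06],[60,31,175,90,0,0,-0.09],[60,41,230,110,0,0,-0.12],[60,51,285,130,0,0,-0.12],[60,60,334,150,0,0,-0.12],[60,60,334,175,0,0,-0.12],[60,60,334,200,0,0,-0.12],[60,60,334,215,0,0,-0.12],[60,60,334,215,0,0,-0.12]]], "grip_force": 60}}

```text
clock: 3.58
ee_pos: [518.5, 405.3, 13.6]
tcp_rot: [-3.138, -0.004, 2.973]
contact_force: [-0.0, -0.1, 0.3]
opening: 51.7
```

```bash
python3 - <<'E'
from sp import *
print(read_state()["contact_force"]); go(520.8,404.7,2,-.169); cv2.imwrite("pics/g4.png",camera("wrist")[:,:,::-1])
E
```

```text
[-0.01562491 -0.05469757  0.29450354]
shift [-2.4 -0.2 11.6] rot [ 0.006 -0.006 -3.141]
shift [-2.4 -0.2 11.6] rot [-0.004 -0.004  0.   ]
```

View pics/g4.png

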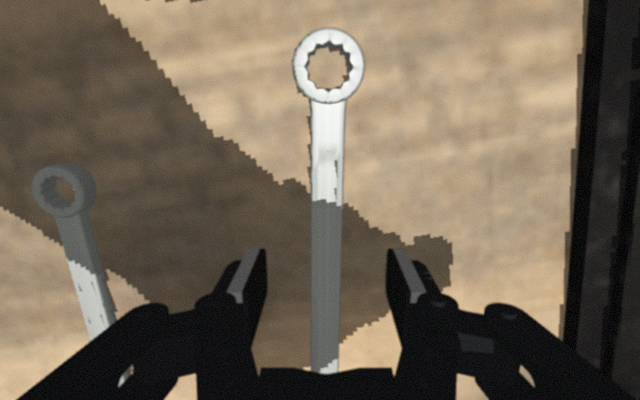

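Emit:
{"api": "move_arm", "payload": {"commands": [[[60,-2,0,11.5,0,0,0],[40,-2,0,11.5,0,0,0],[0,-2,0,11.5,0,0,0],[0,-2,0,11.5,0,0,0],[0,-2,0,11.5,0,0,0],[0,-2,0,11.5,0,0,0],[0,-2,0,11.5,0,0,0]]], "grip_force": 60}}

```text
clock: 4.5
ee_pos: [522.0, 405.2, 4.0]
tcp_rot: [-3.14, -0.001, 2.972]
contact_force: [0.1, -2.0, 4.7]
opening: 12.0
```

```bash
python3 - <<'E'
from sp import *
x,y,w=bay(4); print(read_state()["contact_force"],read_state()["ee_pos"]); go(x,y,75,w)
E
```

```text
[ 0.05373028 -1.97081073  4.74555144] [522.03622158 405.24999544   3.97580801]
shift [-137.1 -370.9  -70.5] rot [-0.003  0.     1.507]
shift [-137.1 -370.9  -70.5] rot [-0.    -0.003 -1.634]
```

Emit:
{"api": "move_arm", "payload": {"commands": [[[0,0,0,-40,0,0,0],[0,0,-10,-71,0,0,0.16],[0,-8,-50,-71,0,0,0.33],[0,-16,-95,-71,0,0,0.5],[0,-24,-140,-71,0,0,0.67],[0,-32,-185,-71,0,0,0.84],[0,-40,-235,-71,0,0,1.01],[0,-48,-281,-71,0,0,1.18],[0,-80,-310,-71,0,0,1.35],[0,-110,-345,-71,0,0,1.5]]]}}

```text
clock: 5.75
ee_pos: [572.3, 45.8, 74.7]
tcp_rot: [-3.139, 0.001, 1.468]
contact_force: [0.7, -0.2, -0.4]
opening: 11.6
```

```bash
python3 - <<'E'
from sp import *
x,y,w=bay(4); print(read_state()["contact_force"],read_state()["opening"]); go(x,y,75,w)
E
```

```text
[ 0.70246927 -0.17265942 -0.44426547] 11.626358117976682
shift [-26.7  25.4  -0.3] rot [-0.003  0.001  0.003]
shift [-26.7  25.4  -0.3] rot [-2.000e-03 -4.000e-03 -3.139e+00]
```

Emit:
{"api": "move_arm", "payload": {"commands": [[[0,-27,25,0,0,0,0],[0,-27,25,0,0,0,0],[0,-27,25,0,0,0,0],[0,-27,25,0,0,0,0]]]}}

```text
clock: 6.25
ee_pos: [593.1, 17.4, 74.1]
tcp_rot: [-3.137, 0.001, 1.469]
contact_force: [-0.1, -0.4, -1.0]
opening: 11.4
```

```bash
python3 shot.py p4; python3 -c "
from sp import *
x,y,w=bay(4); go(x,y,25,w); print(read_state()['contact_force'])"
```

```text
6.25 [593.1  17.4  74.1] [-3.137e+00  1.000e-03  1.469e+00] [-0.08  0.35 -0.28  0.94 -0.    1.59] 0.005012417094550042
shift [-0.5  1.8 49.3] rot [-0.004  0.001  0.004]
shift [-0.5  1.8 49.3] rot [-2.000e-03 -6.000e-03 -3.138e+00]
[-0.5428547   0.35144887 -1.90207256]
```

View pics/p4.png

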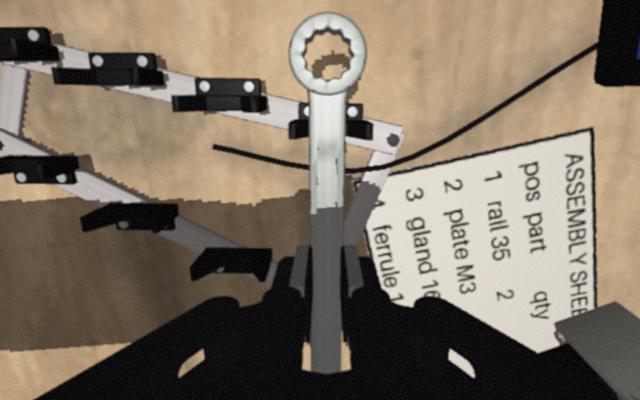

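Emit:
{"api": "move_arm", "payload": {"commands": [[[0,-0.5,2,20,0,0,0],[0,-0.5,2,36,0,0,0],[0,-0.5,2,45,0,0,0],[0,-0.5,2,49.5,0,0,0],[0,-0.5,2,49.5,0,0,0],[0,-0.5,2,49.5,0,0,0]]]}}

```text
clock: 7.05
ee_pos: [595.6, 16.6, 25.2]
tcp_rot: [-3.139, 0.001, 1.469]
contact_force: [0.3, -0.1, -1.4]
opening: 11.4
```

Not touching yet; down 1 mm more, release to about 27 mm, then rise.

Emit:
{"api": "move_arm", "payload": {"commands": [[[0,0,0,1,0,0,0],[0,0,0,1,0,0,0],[16,0,0,1,0,0,0],[30,0,0,1,0,0,0],[30,0,0,1,0,0,0],[30,0,0,0,0,0,0],[30,0,0,-20,0,0,0],[30,0,0,-50,0,0,0],[30,0,0,-100,0,0,0],[60,0,0,-130,0,0,0]]]}}

```text
clock: 8.3
ee_pos: [597.2, 16.7, 158.0]
tcp_rot: [3.141, 0.001, 1.469]
contact_force: [0.7, 0.3, -0.3]
opening: 42.7
```

```bash
python3 shot.py q4; python3 -c "
from sp import *
s,c=pickle.load(open('w34.pkl','rb'))
m3,y3=sp(c,(277,158),(305,286)); go(m3[0],m3[1],100,y3)"
```

```text
8.3 [597.2  16.7 158. ] [3.141e+00 1.000e-03 1.469e+00] [-0.08  0.27 -0.19  1.11 -0.    1.59] 0.46982080967815576
mid [539.7 288.8] L 149.9 yaw -0.117
shift [264.9 -87.5  61.2] rot [ 0.006 -0.005  1.586]
shift [264.9 -87.5  61.2] rot [ 0.005  0.006 -1.556]
```

View pics/q4.png

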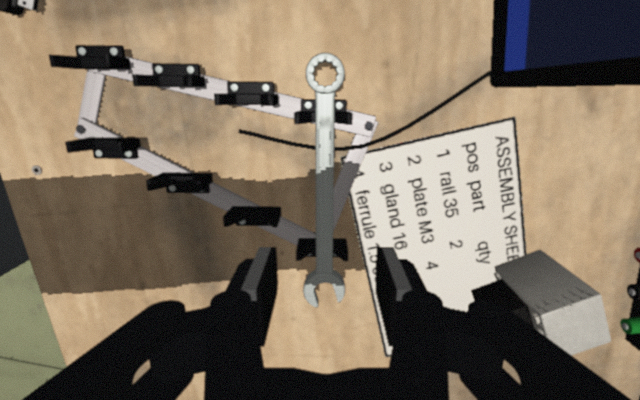

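Emit:
{"api": "move_arm", "payload": {"commands": [[[60,15,-30,0,0,0,-0.17],[60,45,-60,0,0,0,-0.34],[60,80,-70,5,0,0,-0.51],[60,115,-75,15,0,0,-0.68],[60,150,-80,25,0,0,-0.86],[60,185,-83,40,0,0,-1.03],[60,220,-85,60,0,0,-1.21],[60,245,-87,80,0,0,-1.39],[60,265,-87,100,0,0,-1.556],[60,265,-87,125,0,0,-1.556]]]}}

```text
clock: 9.6
ee_pos: [541.5, 290.6, 35.9]
tcp_rot: [3.141, 0.008, 3.028]
contact_force: [0.2, -0.7, -0.3]
opening: 51.7
```

```bash
python3 -c "
from sp import *
go(539.7,288.8,4,-.117)"
```

```text
shift [ 1.8 -2.  31.9] rot [-1.300e-02  1.000e-03 -3.138e+00]
shift [ 1.8 -2.  31.9] rot [0.    0.008 0.003]
```

Emit:
{"api": "move_arm", "payload": {"commands": [[[60,2,-2,18,0,0.008,0],[60,2,-2,32,0,0.008,0],[60,2,-2,32.5,0,0.008,0],[30,2,-2,32.5,0,0.008,0],[0,2,-2,32.5,0,0.008,0],[0,2,-2,32.5,0,0.008,0],[0,2,-2,32.5,0,0.008,0],[0,2,-2,32.5,0,0.008,0],[0,2,-2,32.5,0,0.008,0]]]}}

```text
clock: 10.72
ee_pos: [540.4, 289.1, 4.6]
tcp_rot: [3.141, 0.002, 3.028]
contact_force: [-1.5, -0.9, 6.5]
opening: 9.1
```

```bash
python3 -c "
from sp import *
x,y,w=bay(3); go(x,y,75,w)"
```

```text
shift [ -28.7 -243.9  -70.6] rot [3.000e-03 1.000e-03 1.563e+00]
shift [ -28.7 -243.9  -70.6] rot [-1.000e-03  3.000e-03 -1.579e+00]
```

Emit:
{"api": "move_arm", "payload": {"commands": [[[0,0,0,-45,0,0,0],[0,0,-10,-75,0,0,0.17],[0,-4,-40,-75,0,0,0.35],[0,-8,-75,-75,0,0,0.53],[0,-12,-110,-75,0,0,0.71],[0,-16,-145,-75,0,0,0.89],[0,-20,-180,-75,0,0,1.07],[0,-24,-210,-75,0,0,1.25],[0,-28,-235,-75,0,0,1.42],[0,-29,-244,-73,0,0,1.563]]]}}

```text
clock: 11.98
ee_pos: [541.3, 42.0, 77.2]
tcp_rot: [3.139, -0.001, 1.458]
contact_force: [0.8, 0.4, -0.4]
opening: 9.3
```

```bash
python3 -c "
from sp import *
s=read_state(); print(s['contact_force'],s['opening']); x,y,w=bay(3); go(x,y,26,w)"
```

```text
[ 0.8409381   0.36509111 -0.42767147] 9.282472853912573
shift [ 1.4 -0.4 51.2] rot [ 0.002 -0.001 -0.007]
shift [ 1.4 -0.4 51.2] rot [-2.000e-03 -4.000e-03  3.135e+00]
```

Emit:
{"api": "move_arm", "payload": {"commands": [[[0,1.5,0,20,0,0,-0.007],[0,1.5,0,38,0,0,-0.007],[0,1.5,0,47,0,0,-0.007],[0,1.5,0,51,0,0,-0.007],[0,1.5,0,51,0,0,-0.007],[0,1.5,0,51,0,0,-0.007]]]}}

```text
clock: 12.72
ee_pos: [542.2, 43.5, 26.8]
tcp_rot: [3.138, -0.001, 1.465]
contact_force: [-0.7, 0.2, -1.0]
opening: 9.1
```

Emit:
{"api": "move_arm", "payload": {"commands": [[[0,0,0,1.7,0,0,0],[0,0,0,1.7,0,0,0],[14,0,0,1.7,0,0,0],[28,0,0,1.7,0,0,0],[28,0,0,1.7,0,0,0],[28,0,0,0,0,0,0],[28,0,0,-20,0,0,0],[28,0,0,-60,0,0,0],[28,0,0,-110,0,0,0],[60,0,0,-160,0,0,0]]]}}

```text
clock: 13.98
ee_pos: [541.3, 43.4, 188.3]
tcp_rot: [3.138, -0.001, 1.466]
contact_force: [0.7, -0.8, -0.7]
opening: 41.1
```

```bash
python3 -c "
from sp import *
go(500,-255,215,-.15)"
```

```text
shift [-301.1   -9.6  -27. ] rot [ 0.002 -0.003  1.616]
shift [-301.1   -9.6  -27. ] rot [ 0.003  0.002 -1.526]
```

Emit:
{"api": "move_arm", "payload": {"commands": [[[60,-35,-2,-10,0,0,-0.17],[60,-70,-3,-20,0,0,-0.34],[60,-105,-4,-30,0,0,-0.51],[60,-140,-5,-30,0,0,-0.68],[60,-175,-6,-30,0,0,-0.85],[60,-210,-7,-30,0,0,-1.02],[60,-245,-8,-30,0,0,-1.19],[60,-280,-9,-30,0,0,-1.36],[60,-316,-10,-30,0,0,-1.526],[60,-316,-10,-30,0,0,-1.526]]]}}

```text
clock: 15.22
ee_pos: [497.8, -271.9, 218.0]
tcp_rot: [3.141, 0.004, 2.988]
contact_force: [-0.1, -0.4, -0.3]
opening: 51.4
```

```bash
python3 shot.py w12
```

```text
15.225 [ 497.8 -271.9  218. ] [3.141 0.004 2.988] [-0.61  0.18 -0.18  1.21  0.   -0.46] 0.05828699179519439
```

View pics/w12.png

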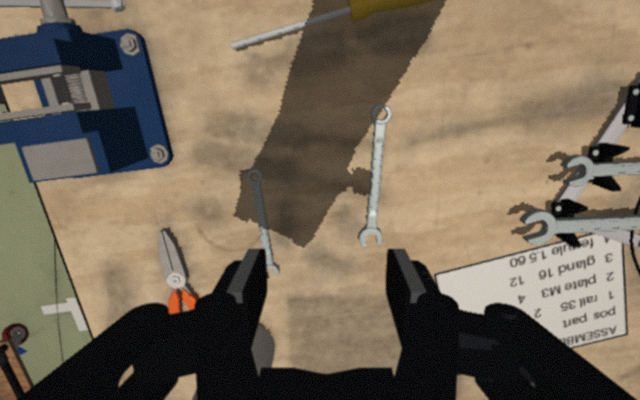

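```bash
python3 - <<'E'
from sp import *
s,c=pickle.load(open("w12.pkl","rb"))
m2,y2=sp(c,(381,115),(372,236),7,2); m1,y1=sp(c,(254,176),(272,270),6,2)
go(m2[0],m2[1],25,y2)
E
```

```text
mid [ 516.  -223.5] L 125.5 yaw -0.186
mid [ 548.1 -347.1] L 106.6 yaw -0.025
shift [-10.3  48.9 193. ] rot [-5.000e-03  3.000e-03 -3.109e+00]
shift [-10.3  48.9 193. ] rot [0.002 0.003 0.032]
```

Emit:
{"api": "move_arm", "payload": {"commands": [[[50,-5,25,50,0,0,-0.032],[50,-10,49,100,0,0,-0.032],[50,-10,49,150,0,0,-0.032],[50,-10,49,180,0,0,-0.032],[50,-10,49,193,0,0,-0.032],[50,-10,49,193,0,0,-0.032]]]}}

```text
clock: 16.02
ee_pos: [515.5, -222.6, 24.7]
tcp_rot: [3.139, 0.002, 3.021]
contact_force: [-0.1, -0.6, 0.8]
opening: 42.8
```

```bash
python3 -c "
from sp import *
go(516,-223.5,3.5,-.186)"
```

```text
shift [-0.6 -0.9 21.2] rot [-3.000e-03  4.000e-03 -3.077e+00]
shift [-0.6 -0.9 21.2] rot [0.002 0.002 0.065]
```

Emit:
{"api": "move_arm", "payload": {"commands": [[[50,-0.6,-1,10,0,0,0.065],[50,-0.6,-1,21,0,0,0.065],[50,-0.6,-1,21.2,0,0,0.065],[25,-0.6,-1,21.2,0,0,0.065],[0,-0.6,-1,21.2,0,0,0.065],[0,-0.6,-1,21.2,0,0,0.065],[0,-0.6,-1,21.2,0,0,0.065],[0,-0.6,-1,21.2,0,0,0.065],[0,-0.6,-1,21.2,0,0,0.065]]]}}

```text
clock: 17.15
ee_pos: [516.5, -223.9, 4.3]
tcp_rot: [3.14, 0.003, 2.956]
contact_force: [-0.9, -0.2, 5.8]
opening: 7.7
```

```bash
python3 -c "
from sp import *
x,y,w=bay(2); go(x,y,75,w)"
```

```text
shift [ 82.8 283.7 -70.4] rot [4.000e-03 1.000e-03 1.491e+00]
shift [ 82.8 283.7 -70.4] rot [-1.000e-03  4.000e-03 -1.651e+00]
```

Emit:
{"api": "move_arm", "payload": {"commands": [[[0,0,0,-45,0,0,0],[0,3,10,-80,0,0,0.17],[0,10,40,-80,0,0,0.34],[0,20,75,-80,0,0,0.51],[0,32,115,-80,0,0,0.68],[0,44,155,-80,0,0,0.85],[0,56,195,-80,0,0,1.02],[0,68,235,-80,0,0,1.19],[0,78,265,-80,0,0,1.36],[0,83,284,-75,0,0,1.491]]]}}

```text
clock: 18.4
ee_pos: [486.7, 71.9, 79.5]
tcp_rot: [3.139, -0.002, 1.462]
contact_force: [-0.1, -0.0, -0.7]
opening: 7.8
```

```bash
python3 -c "
from sp import *
s=read_state(); print(s['contact_force'],s['opening']); x,y,w=bay(2); go(x,y,26,w)"
```

```text
[-0.0830746  -0.00495953 -0.65126948] 7.838037909343072
shift [-1.8  0.7 53.5] rot [ 0.003 -0.002 -0.003]
shift [-1.8  0.7 53.5] rot [-3.000e-03 -5.000e-03  3.138e+00]
```

Emit:
{"api": "move_arm", "payload": {"commands": [[[0,-1.8,0.7,20,0,0,0],[0,-1.8,0.7,40,0,0,0],[0,-1.8,0.7,50,0,0,0],[0,-1.8,0.7,53.5,0,0,0],[0,-1.8,0.7,53.5,0,0,0],[0,-1.8,0.7,53.5,0,0,0]]]}}

```text
clock: 19.15
ee_pos: [488.1, 70.1, 26.6]
tcp_rot: [3.137, -0.002, 1.461]
contact_force: [0.6, -0.4, -0.5]
opening: 7.7
```

Emit:
{"api": "move_arm", "payload": {"commands": [[[0,0,0,1.5,0,0,0],[0,0,0,1.5,0,0,0],[13,0,0,1.5,0,0,0],[26,0,0,1.5,0,0,0],[26,0,0,1.5,0,0,0],[26,0,0,0,0,0,0],[26,0,0,-20,0,0,0],[26,0,0,-60,0,0,0],[26,0,0,-90,0,0,0],[50,0,0,-110,0,0,0]]]}}

```text
clock: 20.4
ee_pos: [488.4, 69.9, 138.5]
tcp_rot: [3.135, -0.002, 1.462]
contact_force: [0.6, -1.2, -0.1]
opening: 39.3
```

```bash
python3 -c "
from sp import *
go(548,-347,25,-.035)"
```

```text
shift [-408.2  103.9  113.2] rot [ 0.004 -0.007  1.496]
shift [-408.2  103.9  113.2] rot [ 0.007  0.004 -1.645]
```

Emit:
{"api": "move_arm", "payload": {"commands": [[[50,-30,8,-10,0,0,-0.17],[50,-75,20,-10,0,0,-0.34],[50,-120,32,-10,0,0,-0.51],[50,-165,44,0,0,0,-0.68],[50,-210,55,10,0,0,-0.85],[50,-255,66,20,0,0,-1.02],[50,-300,77,40,0,0,-1.19],[50,-345,88,60,0,0,-1.36],[50,-385,98,80,0,0,-1.52],[50,-408,104,100,0,0,-1.645]]]}}

```text
clock: 21.65
ee_pos: [548.4, -349.3, 37.7]
tcp_rot: [3.141, 0.008, 3.109]
contact_force: [-1.1, 0.5, 0.0]
opening: 42.7
```

```bash
python3 shot.py g1; python3 -c "
from sp import *
go(548,-347,3.5,-.035)"
```

```text
21.65 [ 548.4 -349.3   37.7] [3.141 0.008 3.109] [-0.67  0.47 -0.19  0.91  0.01 -0.64] 1.1831031764850974
shift [-0.2  3.8 31.4] rot [-9.000e-03  1.000e-03 -3.138e+00]
shift [-0.2  3.8 31.4] rot [0.001 0.006 0.004]
```

View pics/g1.png

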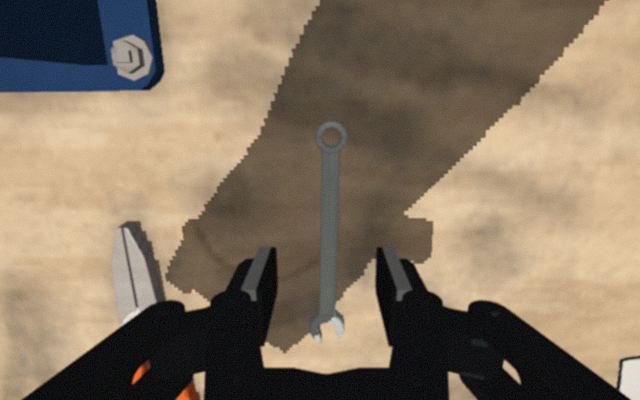

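Emit:
{"api": "move_arm", "payload": {"commands": [[[35,0,3,12,0,0.006,0],[35,0,3,25,0,0.006,0],[35,0,3,32,0,0.006,0],[35,0,3,32,0,0.006,0],[0,0,3,32,0,0.006,0],[0,0,3,32,0,0.006,0],[0,0,3,32,0,0.006,0],[0,0,3,32,0,0.006,0],[0,0,3,32,0,0.006,0]]]}}

```text
clock: 22.82
ee_pos: [548.3, -348.0, 3.7]
tcp_rot: [3.141, 0.001, 3.11]
contact_force: [0.2, 1.4, 6.8]
opening: 5.7
```

```bash
python3 -c "
from sp import *
x,y,w=bay(1); go(x,y,75,w)"
```

```text
shift [128.4 441.2 -71.3] rot [1.000e-03 0.000e+00 1.645e+00]
shift [128.4 441.2 -71.3] rot [-0.000e+00  1.000e-03 -1.496e+00]
```

Emit:
{"api": "move_arm", "payload": {"commands": [[[0,0,0,-45,0,0,0],[0,5,15,-85,0,0,0.18],[0,18,60,-85,0,0,0.36],[0,32,110,-85,0,0,0.54],[0,46,160,-85,0,0,0.72],[0,61,210,-85,0,0,0.9],[0,75,260,-85,0,0,1.08],[0,90,310,-85,0,0,1.26],[0,105,360,-85,0,0,1.44],[0,118,405,-85,0,0,1.6]]]}}

```text
clock: 24.08
ee_pos: [442.0, 61.7, 88.4]
tcp_rot: [3.141, -0.0, 1.505]
contact_force: [1.2, -0.0, -0.4]
opening: 6.1
```

```bash
python3 -c "
from sp import *
s=read_state(); print(s['contact_force'],s['opening']); x,y,w=bay(1); go(x,y,26,w)"
```

```text
[ 1.19454889 -0.02608744 -0.44926063] 6.1070880058384995
shift [ 34.6 -10.6  62.4] rot [ 0.001 -0.     0.04 ]
shift [ 34.6 -10.6  62.4] rot [ 0.000e+00  1.000e-03 -3.102e+00]
```

Emit:
{"api": "move_arm", "payload": {"commands": [[[0,17,-5,0,0,0,0.02],[0,34.6,-10.6,5,0,0,0.04],[0,34.6,-10.6,20,0,0,0.04],[0,34.6,-10.6,40,0,0,0.04],[0,34.6,-10.6,55,0,0,0.04],[0,34.6,-10.6,62.5,0,0,0.04],[0,34.6,-10.6,62.5,0,0,0.04],[0,34.6,-10.6,62.5,0,0,0.04]]]}}

```text
clock: 25.08
ee_pos: [434.2, 96.7, 26.0]
tcp_rot: [3.14, -0.0, 1.464]
contact_force: [-0.2, -0.5, -0.8]
opening: 5.8
```

Emit:
{"api": "move_arm", "payload": {"commands": [[[0,0,0,1.3,0,0,0],[0,0,0,1.3,0,0,0],[12,0,0,1.3,0,0,0],[25,0,0,1.3,0,0,0],[25,0,0,1.3,0,0,0],[25,0,0,0,0,0,0],[25,0,0,-20,0,0,0],[25,0,0,-60,0,0,0],[25,0,0,-110,0,0,0],[50,-10,0,-170,0,0,0]]]}}

```text
clock: 26.32
ee_pos: [431.9, 86.9, 196.8]
tcp_rot: [-3.141, 0.0, 1.465]
contact_force: [1.0, -0.1, 0.4]
opening: 38.4
```

```bash
python3 -c "
from sp import *
go(460,56,260,1.466)"
```

```text
shift [-27.8  31.2 -63.2] rot [-0.001  0.    -0.001]
shift [-27.8  31.2 -63.2] rot [0.000e+00 1.000e-03 3.141e+00]
```

Emit:
{"api": "move_arm", "payload": {"commands": [[[50,2,42,-32,0,0,0],[50,2,84,-63,0,0,0],[50,2,84,-63,0,0,0],[50,2,84,-63,0,0,0]]]}}

```text
clock: 26.82
ee_pos: [514.8, 80.1, 259.1]
tcp_rot: [-3.139, 0.0, 1.465]
contact_force: [-0.3, 0.1, 0.5]
opening: 42.8
```

```bash
python3 shot.py f1; python3 - <<'E'
from h import *
a=cv2.imread("pics/f1.png")[:360]; cv2.imwrite("pics/f1s.png",camera("scene")[:,:,::-1])
s=cv2.imread("pics/f1s.png")[150:230,250:380]
cv2.imwrite("pics/f2.png",cv2.resize(s,None,fx=6,fy=6,interpolation=cv2.INTER_CUBIC)); cv2.imwrite("pics/f1c.png",cv2.resize(a[:300,120:520],None,fx=2,fy=2))
E
```

```text
26.825 [514.8  80.1 259.1] [-3.139  0.     1.465] [ 0.03  0.08 -0.2   1.29  0.    1.71] 0.04041123211684599
```

View pics/f1c.png

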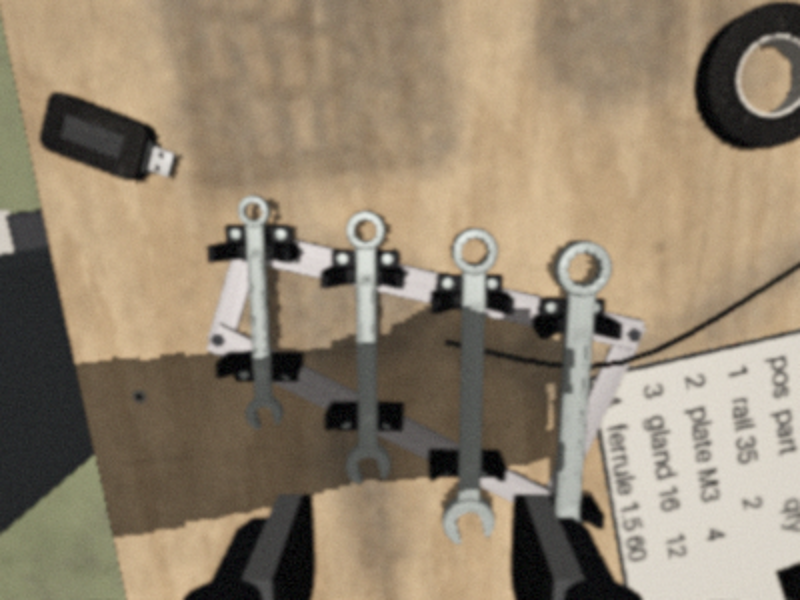

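View pics/f2.png

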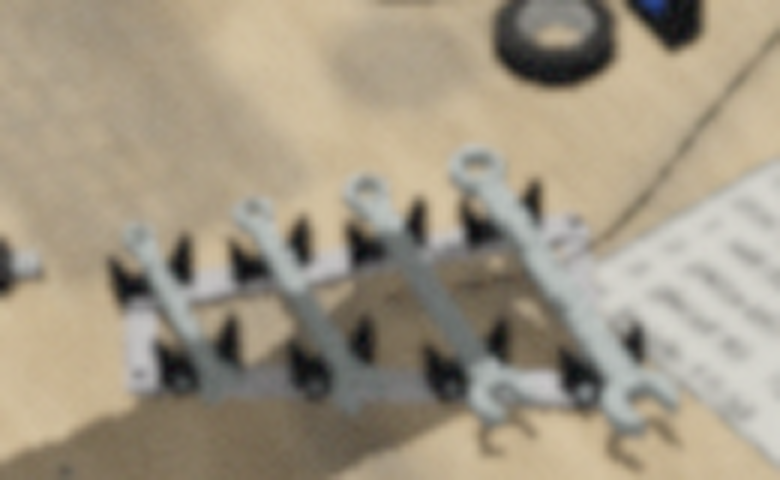

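```bash
python3 - <<'E'
from sp import *
s,c=pickle.load(open("f1.pkl","rb"))
P={1:[(253,210),(265,404)],2:[(366,230),(369,458)],3:[(475,251),(469,516)]}
for i,(r,j) in P.items():
    m,y=sp(c,np.array(r)/2+[120,0],np.array(j)/2+[120,0],26,2)
    b=bay(i); d=m-b[:2]; print(i,"along",(d@[np.cos(b[2]),np.sin(b[2])]).round(1),"across",(d@[-np.sin(b[2]),np.cos(b[2])]).round(1),"dyaw",((y-b[2]+np.pi+1)%np.pi-1).round(3))
w=px2w(c,[np.array((582,268))/2+[120,0],np.array((570,480))/2+[120,0]],27); b=bay(4)
for q in w: d=q[:2]-b[:2]; print(4,"along",(d@[np.cos(b[2]),np.sin(b[2])]).round(1),"across",(d@[-np.sin(b[2]),np.cos(b[2])]).round(1))
E
```

```text
mid [435.2  98.2] L 103.1 yaw -1.675
1 along 1.4 across -1.3 dyaw 0.002
mid [489.5  71.5] L 124.7 yaw -1.681
2 along 1.5 across -1.9 dyaw -0.004
mid [543.2  42.6] L 149.8 yaw -1.674
3 along -0.6 across -2.1 dyaw 0.002
4 along 84.7 across -1.2
4 along -33.7 across -2.4
```

```bash
python3 -c "
from station import *
print(close_job(), read_state()['clock'])"
```

```text
the job is handed in; nothing more can be done
the job is handed in; nothing more can be done
```

All four spanners are back in the rack in size order, spanner 1 (shortest) at the narrow end to spanner 4 at the wide end, and the job is handed in. The arm clock was at about 27 s of the 96 s allowed. The gripper was clear of everything.

- **Last checks:** In the final wrist and scene pictures each spanner lies across both saddles of its pair. The heads show outside the saddles, except spanner 4's jaw end, which the gripper hid in the wrist view; the scene picture shows it outside. Spanners 1 to 3 measured within 1.5 mm of bay centre along the shank and within 0.005 rad in yaw. Spanner 4's ring sits about 2 mm from where it should.
- **Disagreement:** The same measurement put all four spanners 1–2.4 mm to one side across the notch. For spanner 4 that is right at its 2 mm clearance. A rough check against the saddle screws, corrected for height, put spanners 2, 3 and 4 within about 1.5 mm of centre and spanner 1 within about 2 mm at the ring end, all inside the notch floors. I therefore put it down mostly to error in my rack fit, where the scene-only fit also differed by about 7 mm in y.
- **Not checked:** I did not measure seating height directly. That the shanks are fully down rests on the release heights and the pictures.

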